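# Bearing ball: stand its tube in the rack, hand over the parts dish

## Task

I want to put the loose bearing ball away. First stand the empty open tube, mouth up, fully down in the free hole of the tube rack and let go of it. Then take the parts dish by its short lug, lift it clear of the worktop and, in the air, swing it a quarter turn so that its long handle points straight out over the front edge of the bench towards me, keeping the dish level and the ball in the middle all the while; finish still holding it there, level and steady about 10 cm above the worktop with its long handle left free for me to take, and leave the other things on the bench where they lie.

Things in the scene. Friction and masses are not known exactly. Their poses are not given: they have to be found in the camera images.
- tube_mid (a point): Centre, half-way up, of the empty white plastic tube that stands on the worktop, mouth up: outside diameter 28 mm, 90 mm tall, wall 2 mm, closed flat bottom 45 mm below this point, open mouth 45 mm above; z axis towards the mouth. About 30 g. It is the only tube without a cap.
- rack_hole0 (a point): Centre of the mouth of the free hole of the tube rack, on its top face, 50 mm above the worktop. The hole is upright, 31 mm wide, 40 mm deep (floor 10 mm above the worktop): a tube fully home has its bottom 40 mm below this point and its mouth 50 mm above. Axes: y along the row of holes (the other two lie towards -y), z up.
- dish_lug (a point): Centre of the parts dish's short lug: a bar 18 mm wide (y), 18 mm tall, 48 mm long along the dish's x axis, on the side opposite the long handle. This point is 26 mm above the dish's underside, 85 mm from its centre, 24 mm from the lug's outer end. Axes are the dish's: x from lug across to long handle, z up. Held here the dish's weight pulls its far side down: grip firmly.
- dish_mid (a point): Centre of the dish's inside floor, 4 mm above its flat underside; dish axes. Round plain aluminium dish, 129 mm across the rim, 33 mm tall, about 150 g, standing on the worktop, long handle roughly to the left (+y). Floor shallowly dished (radius of curvature 160 mm) out to 50 mm, then a flared wall: the ball rests in the middle when level and rolls off it if tilted or jerked.
- dish_handle (a point): Middle of the dish's long flat strap handle (22 mm wide, 7 mm thick, sticking out 135 mm from the rim, hanging eye at its end), 135 mm from the dish's centre along the dish's x axis, 31 mm above its underside; dish axes. The part the person takes; leave it free.
- ball_center (a point): Centre of the loose steel bearing ball, 22 mm in diameter, 43 g, lying in the middle of the dish (centre 11 mm above dish_mid). It rolls freely.
- worktop (a point): A fixed point on the worktop surface, 350 mm back from the front edge (the edge furthest from the robot, where the person stands), midway along the bench; its x axis points straight out over the front edge, away from the robot, z up.
- rack: Tube rack: fixed timber block 64 (x) by 176 (y) mm, 50 mm high, three holes in a row along y at 54 mm spacing; origin at the centre of its underside. The free hole is the one at its +y end; the middle and -y holes hold full white tubes with black caps, 28 mm thick, tops 110 mm above the worktop, fixed.
- pot: Blue plastic pot of screws with a clip-on lid, 100 mm across, 82 mm tall; origin at the centre of its underside. Leave alone.
- screwdriver: Yellow-handled screwdriver lying on the worktop, 210 mm long along its x axis, 26 mm thick; origin at mid-length, underneath. Leave alone.
- hammer: Steel claw hammer with a black grip lying on the worktop, 300 mm long along its x axis, head (120 mm across along y) at +x, 26 mm thick; origin underneath near mid-length. Leave alone.
- spanner: Chrome adjustable spanner lying on the worktop, 205 mm long along its x axis, 12 mm thick; origin underneath near mid-length. Leave alone.
Mind the look-alikes: they are no part of the job. Of the things like the part that bears tube_mid, leave any that is orange, purple or red; of the rest the smaller one is meant.

How it is judged:
By the outcome, as a careful person would: the job done as asked, in the order asked, and still so for the second after the job is handed in, while the arm keeps its last pose, push and grip.
It also fails if it takes over 54 s, if anything falls off the work surface, if the arm or the gripper's body presses on something with over 40 N, if the wrist force passes 120 N, or if a joint passes its speed limit or range.

## Robot

A 6-joint arm with a two-finger parallel gripper is mounted at the origin on the work surface. World frame = base frame: x ahead of the robot, y to its left, z up, the work surface at z = 0. Lengths are in m, angles in degrees, forces in N, time in s.
With the tool pointing down it reaches from about 0.4 to 0.825 m from the base axis. Payload 7 kg.
Tool frame: the origin (TCP) lies at the very end of the fingers, on their centre line; the grasp point (between the pads) lies 19 mm behind it (ctrl.tcp_to_grasp is the distance from the TCP to the grasp point, in m); z points along the fingers, y is the direction in which the jaws open and shut (so a half turn about z gives the same grasp; the last joint's range is limited). The gripper opens to 88 mm and grips with 3 to 60 N. Pads are 19 mm wide; open, the fingers measure 130 mm over their backs; the gripper's body (78 mm by 193 mm) begins 47 mm behind the grasp point.
Start: joints at [-53.222, 20.546, 0.682, 0, -70.136, -16.507], TCP at [0.234, -0.633, 0.227] pointing down, gripper open.
Joint ranges: [-176.03, 176.03], [-82.01, 121.73], [-58.28, 71.71], [-173.87, 95.51], [-174.79, -0.11], [-173.66, 173.66]. Speed limits (degrees/s): [136.94, 136.94, 172.46, 180, 180, 180].

## Interface

Orientations are given as [roll, pitch, yaw] about the fixed x, y, z axes, in that order (R = Rz(yaw) Ry(pitch) Rx(roll)).
In Python, from plant import ctrl gives the robot as it stands.
- The arm moves only by the tool jog_arm, never from a script. Its argument "commands" is a list of rows, each an object of numbers: "x", "y", "z": the shift along the tool's x, y, z in cm; "roll": the turn about the tool's z in rad. In form: [{"x": .., "y": .., "z": .., "roll": ..}, ...]. A call has 1 to 12 rows; each row shifts and turns the commanded pose from where the row before left it, along the tool's axes as they then stand; what a row does not reach is not made up. A row lasts 1/10 s, in which the tool goes at most 50 mm and 8.59 degrees, less where a joint would pass 70% of its speed; a pose out of reach is approached as far as the arm can. A call is refused whole if a number of a shift passes 5 or a number of a turn 0.15, either way. A call with a gripper value outside its range is refused whole. "gripper" is the finger opening in cm, from 0 to 8.76, set as the call begins (left out, the last holds). The fingers move at their own pace and stop on an object; the grip force is fixed at half the most. Time passes only in rows, so rows that do not move let the fingers close. It gives the time, the measured TCP pose, the force and the opening at its end, in the units of the state.
- ctrl.get_obs(): the state, without advancing time (a new reading comes with each control period).
- ctrl.snapshot(name): name is "scene" or "top" or "wrist"; returns a dict with "image" (400x640x3 uint8, red, green, blue), "mtx" (3x3 intrinsics, pixels), "k1" (the pictures are not rectified: a ray, as slopes to the right and down, at radius r is drawn at 1 + k1 r^2 times it, then the intrinsics apply), "position" and "orientation" of the camera in the world; the wrist camera has in their place "hand_eye" (4x4, takes a point from camera to tool coordinates, whose origin is the TCP and whose axes are the flange's). Camera axes: x right, y up, looking along -z (the intrinsics and any distortion apply to the point x, -y, -z); pixel columns grow to the right and rows downward; lengths in m; the calibration is good to about 2 mm. A picture is of the moment at which its call begins: read the wrist's pose just before it. There is no depth.
- ctrl.close_job(): hands the job in, once; it reports no verdict.
Trained networks look in the newest picture that a camera, given by its name, has taken for a name from the list of things; names that differ only in an ending like _2 or _b are one class to them, and where a whole thing is asked for, a point or a joint stands for the part that bears it (a point fixed in the world has none). Each returns a list of dicts, best first, with "confidence" (0 to 1); they miss things now and then, are a little off and sometimes report something else, mostly with a low value. They report only what shows in the picture. A call takes as long as a camera call. They do not tell look-alikes from the thing itself.
- ctrl.search_frame(camera, query): "position" ([column, row] as shares, 0 to 1, of the picture: columns of its width, rows of its height, amid what is visible of it).
- ctrl.regions_of(camera, query): "mask" (400x640 bool, what is visible of it) and "position" ([column, row] as shares, 0 to 1, of the picture: columns of its width, rows of its height, amid what is visible of it).
The state is a dict: "clock": time; "joint_pos": joint angles; "qvel": joint speeds; "tau": joint torques, N m; "tool_pos": TCP position; "orientation": TCP orientation; "force": force on the tool from outside, world axes, zero at the start; "moment": the same for the moment, N m; "opening": finger opening in m.
Only numpy, scipy, OpenCV 4.12 (cv2) and the standard library are available. Lean on these libraries where they do the work, as an engineer would, in place of code of your own. Each camera call takes 0.05 s, during which the arm holds its last target.

## Working session

There is one attempt and no reset: what is moved stays moved. The work goes in short steps, Python scripts to look and compute and a tool call to move; the robot and the scene stay as the last step left them, time stands still between calls to the robot, and variables do not carry over. Pictures are saved under pics/ and viewed, and the job is handed in when it is done.

Besides the shell and the picture viewer there is one more tool, called after "Request:" by a JSON object that holds its "name" and its "arguments", one argument or row to a line. jog_arm: Moves the arm, as the interface text tells. Its arguments: {"type":"object","properties":{"commands":{"type":"array"},"gripper":{"type":"number"}},"required":["commands"]}

```bash
ls; mkdir -p pics
cat > h.py <<'E'
import numpy as np, cv2
from scipy.spatial.transform import Rotation as R
from plant import ctrl
def save(s,name):
    cv2.imwrite('pics/'+name+'.png',s['image'][:,:,::-1])
E
python3 - <<'E'
from h import *
o=ctrl.get_obs(); print(o)
for n in ['scene','top','wrist']:
    s=ctrl.snapshot(n); save(s,n+'0'); print(n,{k:v for k,v in s.items() if k!='image'})
    np.save('pics/'+n+'0.npy',s,allow_pickle=True)
    for q in ['tube_mid','rack_hole0','dish_lug','dish_mid','dish_handle','ball_center','rack','pot','screwdriver','hammer','spanner']:
        r=ctrl.search_frame(n,q); print(q,[(round(x['confidence'],2),round(x['position'][0]*640,1),round(x['position'][1]*400,1)) for x in r])
print(ctrl.get_obs()['clock'])
E
```

```text
pics
{'clock': 0.0, 'joint_pos': array([-5.32231082e+01,  2.05931429e+01,  6.35686404e-01, -2.13098365e-02,
       -7.01351583e+01, -1.65078254e+01]), 'qvel': array([ 0.02987546,  0.11170651, -0.02903428, -0.06573265,  0.01291518,
       -0.08208822]), 'tau': array([-2.79070860e-03, -5.82718849e+01,  2.93050861e+01,  6.99748546e+00,
        6.72389375e-03, -1.56904480e-04]), 'tool_pos': array([ 0.23367352, -0.63276018,  0.22561419]), 'orientation': array([ 1.79905510e+02, -7.11204665e-03, -1.59738185e+02]), 'force': array([-0.37892643, -0.21861105, -0.00540499]), 'moment': array([-0.01570836,  0.02457268, -0.01614299]), 'opening': 0.08760905534321976}
scene {'mtx': array([[367.6778348 ,   0.        , 326.50883938],
       [  0.        , 367.6778348 , 199.3374752 ],
       [  0.        ,   0.        ,   1.        ]]), 'k1': -0.02375055706102525, 'position': array([ 1.04247274, -0.33333657,  0.71337293]), 'orientation': array([41.88548653,  0.95606756, 53.78417994])}
tube_mid [(0.74, 264.8, 231.8), (0.66, 258.4, 199.7), (0.64, 270.4, 261.8), (0.57, 303.0, 251.8), (0.55, 296.9, 222.1)]

[... 1112 characters left out ...]
8.9, 266.7)]
wrist {'mtx': array([[332.39625085,   0.        , 317.44686244],
       [  0.        , 332.39625085, 201.50984731],
       [  0.        ,   0.        ,   1.        ]]), 'k1': -0.0037702072093682066, 'hand_eye': array([[ 7.77295501e-04,  9.65523355e-01,  2.60315285e-01,
         6.88290297e-02],
       [ 9.99999695e-01, -7.70520324e-04, -1.28075058e-04,
         9.53436600e-04],
       [ 7.69187588e-05,  2.60315305e-01, -9.65523659e-01,
        -1.57877218e-01],
       [ 0.00000000e+00,  0.00000000e+00,  0.00000000e+00,
         1.00000000e+00]])}
tube_mid []
rack_hole0 []
dish_lug []
dish_mid []
dish_handle []
ball_center []
rack []
pot []
screwdriver []
hammer []
spanner []
1.8
```

View pics/scene0.png

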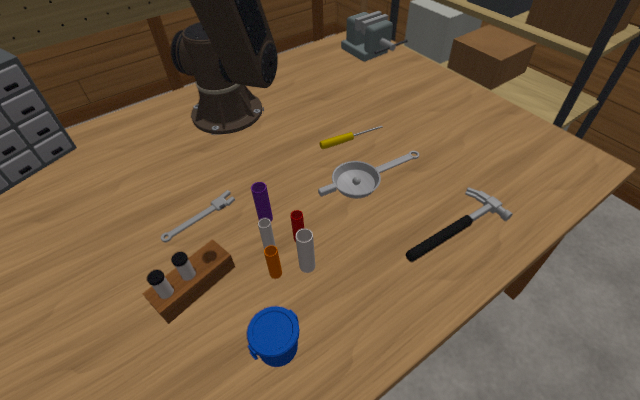

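View pics/top0.png

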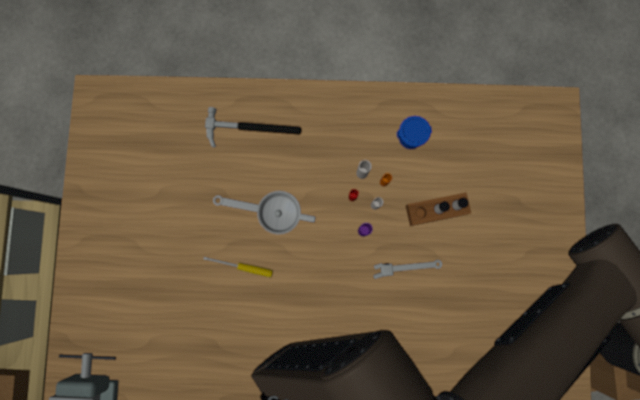

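View pics/wrist0.png

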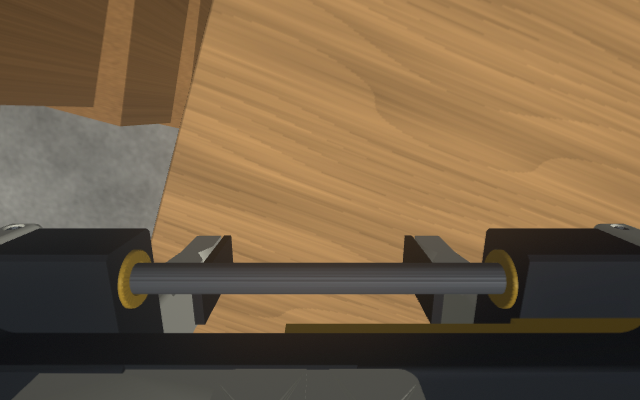

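Run:
```python
import cv2
a=cv2.imread('pics/scene0.png')[175:300,130:330]; b=cv2.imread('pics/top0.png')[140:250,200:480]
cv2.imwrite('pics/c1.png',cv2.resize(a,None,fx=4,fy=4,interpolation=cv2.INTER_CUBIC))
cv2.imwrite('pics/c2.png',cv2.resize(b,None,fx=2.8,fy=2.8,interpolation=cv2.INTER_CUBIC))
a=cv2.imread('pics/scene0.png')[140:205,310:430]
cv2.imwrite('pics/c3.png',cv2.resize(a,None,fx=6,fy=6,interpolation=cv2.INTER_CUBIC))
```

```text
(no output)
```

View pics/c1.png

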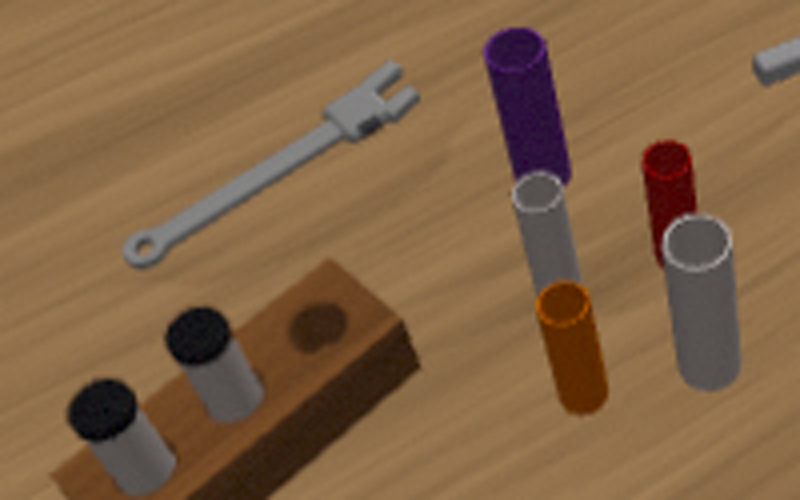

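View pics/c2.png

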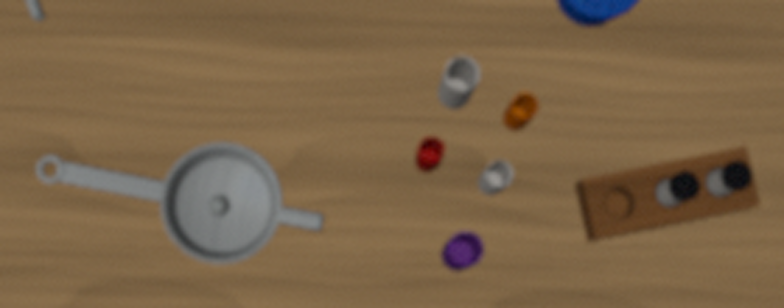

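View pics/c3.png

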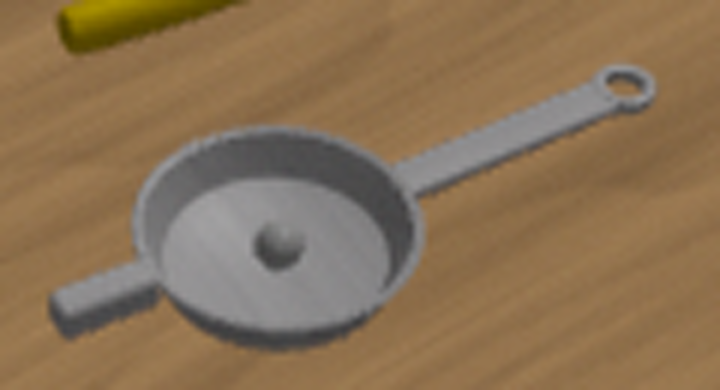

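```bash
cat >> h.py <<'E'
def ray(s,px):
    if 'position' in s:
        Rc=R.from_euler('xyz',s['orientation'],degrees=True).as_matrix(); p=np.array(s['position'])
    else: Rc,p=s['Rc'],s['pc']
    K=s['mtx']; a=(px[0]-K[0,2])/K[0,0]; b=(px[1]-K[1,2])/K[1,1]
    rd=np.hypot(a,b); r=rd
    for _ in range(20): r=rd/(1+s['k1']*r*r)
    f=r/rd if rd>0 else 1
    return p, Rc@np.array([a*f,-b*f,-1.])
def at(s,px,z):
    p,d=ray(s,px); return p+d*(z-p[2])/d[2]
def wrist():
    o=ctrl.get_obs(); s=ctrl.snapshot('wrist'); H=s['hand_eye']
    Rt=R.from_euler('xyz',o['orientation'],degrees=True).as_matrix()
    s['Rc']=Rt@H[:3,:3]; s['pc']=o['tool_pos']+Rt@H[:3,3]; s['obs']=o; return s
def proj(s,P):
    p,_=ray(s,(0,0)); Rc=R.from_euler('xyz',s['orientation'],degrees=True).as_matrix() if 'position' in s else s['Rc']
    c=Rc.T@(np.array(P)-p); a,b=c[0]/-c[2],-c[1]/-c[2]; r2=a*a+b*b; f=1+s['k1']*r2
    return s['mtx'][0,0]*a*f+s['mtx'][0,2], s['mtx'][1,1]*b*f+s['mtx'][1,2]
def tri(obs):
    A=np.zeros((3,3));b=np.zeros(3)
    for s,px in obs:
        p,d=ray(s,px); d=d/np.linalg.norm(d); M=np.eye(3)-np.outer(d,d); A+=M;b+=M@p
    return np.linalg.solve(A,b)
E
python3 - <<'E'
from h import *
S=np.load('pics/scene0.npy',allow_pickle=True).item();T=np.load('pics/top0.npy',allow_pickle=True).item()
c1=lambda x,y:(x/4+130-.4,y/4+175-.4); c2=lambda x,y:(x/2.8+200-.3,y/2.8+140-.3); c3=lambda x,y:(x/6+310-.4,y/6+140-.4)
print('tube mouth S',at(S,c1(539,191),.09),'T',at(T,c2(501,173),.09))
print('hole',at(S,c1(318,328),.05),at(T,c2(619,203),.05))
print('ball',at(S,c3(279,245),.015),at(T,c2(220,206),.015))
print('eye',at(S,c3(626,87),.034),at(T,c2(49,170),.034))
print('lug end top',at(S,c3(60,300),.035),at(T,c2(321,222),.035))
print('rim',at(S,c3(280,230),.033),at(T,c2(221,203),.033))
print('cap near',at(S,c1(199,333),.11),at(T,c2(684,186),.11))
print('cap far',at(S,c1(104,407),.11),at(T,c2(737,176),.11))
print('purple',at(S,c1(516,48),.1),'orange',at(S,c1(563,303),.09),'red',at(S,c1(668,158),.09),'big',at(S,c1(698,242),.11))
E
```

```text
tube mouth S [ 0.55806963 -0.15839318  0.09      ] T [ 0.55863612 -0.16155864  0.09      ]
hole [ 0.53714012 -0.28932385  0.05      ] [ 0.53568955 -0.28877447  0.05      ]
ball [0.52316393 0.1304783  0.015     ] [0.52347674 0.12946407 0.015     ]
eye [0.55441809 0.31117308 0.034     ] [0.55455539 0.31027516 0.034     ]
lug end top [0.50750739 0.02263967 0.035     ] [0.50801199 0.02052058 0.035     ]
rim [0.52967344 0.12471361 0.033     ] [0.52506792 0.12656146 0.033     ]
cap near [ 0.55046789 -0.34163728  0.11      ] [ 0.54851761 -0.3417785   0.11      ]
cap far [ 0.56301682 -0.39351576  0.11      ] [ 0.56008118 -0.39471817  0.11      ]
purple [ 0.46527671 -0.1190535   0.1       ] orange [ 0.62879506 -0.18486473  0.09      ] red [ 0.5807496  -0.08977553  0.09      ] big [ 0.6511713  -0.11567627  0.11      ]
```

```bash
cat >> h.py <<'E'
def need(P,jaw=None):
    "tool-frame cm to TCP target P; yaw change for jaw line angle"
    o=ctrl.get_obs(); Rt=R.from_euler('xyz',o['orientation'],degrees=True).as_matrix()
    d=Rt.T@(np.array(P)-o['tool_pos'])*100
    ja=np.degrees(np.arctan2(Rt[1,1],Rt[0,1]))
    print('t',round(o['clock'],2),'pos',o['tool_pos'].round(4),'ori',o['orientation'].round(2),'jaw',round(ja,2),'need cm',d.round(2), 'F',o['force'].round(1),'open',round(o['opening'],4))
    if jaw is not None:
        e=(jaw-ja+90)%180-90; print('roll rad',round(-np.radians(e),3))
E
python3 - <<'E'
from h import *
need([.558,-.160,.20])
S=np.load('pics/scene0.npy',allow_pickle=True).item()
c1=lambda x,y:(x/4+130-.4,y/4+175-.4)
# base centres
for n,top,bot in [('big',(698,242),(712,375)),('purple',(516,48),(545,170)),('orange',(563,303),(587,402))]:
    b=at(S,c1(*bot),0); 
    for z in (.08,.09,.1,.11,.12,.13): print(n,z,b[:2].round(3),at(S,c1(*top),z)[:2].round(3))
E
```

```text
t 1.8 pos [ 0.2338 -0.6332  0.2266] ori [-180.      0.   -159.73] jaw 110.27 need cm [-46.8   33.16   2.66] F [ 0.5 -0.8 -0.5] open 0.0878
big 0.08 [ 0.661 -0.121] [ 0.632 -0.105]
big 0.09 [ 0.661 -0.121] [ 0.638 -0.108]
big 0.1 [ 0.661 -0.121] [ 0.645 -0.112]
big 0.11 [ 0.661 -0.121] [ 0.651 -0.116]
big 0.12 [ 0.661 -0.121] [ 0.658 -0.119]
big 0.13 [ 0.661 -0.121] [ 0.664 -0.123]
purple 0.08 [ 0.476 -0.122] [ 0.446 -0.112]
purple 0.09 [ 0.476 -0.122] [ 0.456 -0.116]
purple 0.1 [ 0.476 -0.122] [ 0.465 -0.119]
purple 0.11 [ 0.476 -0.122] [ 0.475 -0.123]
purple 0.12 [ 0.476 -0.122] [ 0.484 -0.126]
purple 0.13 [ 0.476 -0.122] [ 0.494 -0.13 ]
orange 0.08 [ 0.634 -0.186] [ 0.622 -0.182]
orange 0.09 [ 0.634 -0.186] [ 0.629 -0.185]
orange 0.1 [ 0.634 -0.186] [ 0.635 -0.187]
orange 0.11 [ 0.634 -0.186] [ 0.642 -0.19 ]
orange 0.12 [ 0.634 -0.186] [ 0.649 -0.192]
orange 0.13 [ 0.634 -0.186] [ 0.655 -0.194]
```

Request:
{"name": "jog_arm", "arguments": {
  "commands": [
    {"x": -2,"y": 1.4,"z": 0},
    {"x": -4,"y": 2.8,"z": 0.2},
    {"x": -4,"y": 2.8,"z": 0.2},
    {"x": -4,"y": 2.8,"z": 0.2},
    {"x": -4,"y": 2.8,"z": 0.2},
    {"x": -4,"y": 2.8,"z": 0.2},
    {"x": -4,"y": 2.8,"z": 0.2},
    {"x": -4,"y": 2.8,"z": 0.2},
    {"x": -4,"y": 2.8,"z": 0.2},
    {"x": -4,"y": 2.8,"z": 0.2},
    {"x": -4,"y": 2.8,"z": 0.2},
    {"x": -4,"y": 2.8,"z": 0.2}
  ],
  "gripper": 6
}}

```text
validation failed for argument at $.co...
```

Request:
{"name": "jog_arm", "arguments": {
  "commands": [
    {"x": -0.8,"y": 0.95,"z": 0.4},
    {"x": 0},
    {"x": 0}
  ]
}}

```text
validation failed for argument at $.co...
```

Run:
```python
from h import *
s=wrist(); save(s,'w1'); np.save('pics/w1.npy',s,allow_pickle=True); need([.558,-.160,.052],117)
print(proj(s,[.558,-.16,.09]))
```

```text
t 1.85 pos [ 0.2338 -0.6332  0.2265] ori [ 180.      0.   -159.73] jaw 110.27 need cm [-46.8   33.15  17.46] F [ 0.6 -0.4  0.8] open 0.0874
roll rad -0.117
(np.float64(574.6168776665553), np.float64(545.6872266560622))
```

View pics/w1.png

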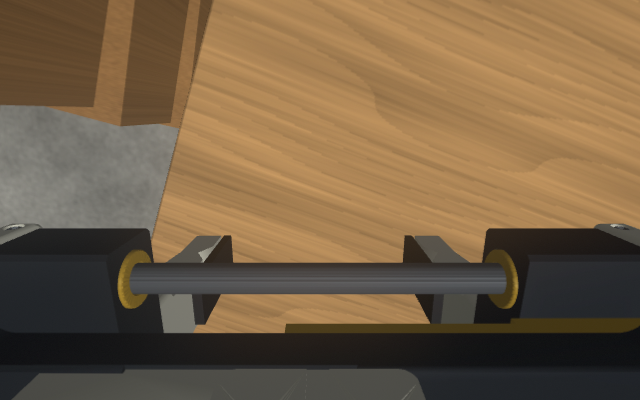

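The calls were refused and the arm did not move. I'll give all four keys in every row.

Request:
{"name": "jog_arm", "arguments": {
  "commands": [
    {"x": -2,"y": 1.4,"z": 0,"roll": 0},
    {"x": -4,"y": 2.8,"z": 0.2,"roll": 0},
    {"x": -4,"y": 2.8,"z": 0.2,"roll": 0},
    {"x": -4,"y": 2.8,"z": 0.2,"roll": 0},
    {"x": -4,"y": 2.8,"z": 0.2,"roll": 0},
    {"x": -4,"y": 2.8,"z": 0.2,"roll": 0},
    {"x": -4,"y": 2.8,"z": 0.2,"roll": 0},
    {"x": -4,"y": 2.8,"z": 0.2,"roll": 0},
    {"x": -4,"y": 2.8,"z": 0.2,"roll": 0},
    {"x": -4,"y": 2.8,"z": 0.2,"roll": 0},
    {"x": -4,"y": 2.8,"z": 0.2,"roll": 0},
    {"x": -4,"y": 2.8,"z": 0.2,"roll": 0}
  ],
  "gripper": 6
}}

```text
clock: 3.05
tool_pos: [0.5547, -0.1699, 0.2049]
orientation: [-180.0, 0.0, -159.7]
force: [1.4, -0.4, 0.3]
opening: 0.06
```

Request:
{"name": "jog_arm", "arguments": {
  "commands": [
    {"x": 0,"y": 0,"z": 0,"roll": -0.1},
    {"x": 0,"y": 0,"z": 0,"roll": 0}
  ]
}}

```text
clock: 3.25
tool_pos: [0.5544, -0.1704, 0.2043]
orientation: [180.0, -0.0, -153.8]
force: [-0.4, 0.6, 0.3]
opening: 0.0598
```

Run:
```python
from h import *
s=wrist(); save(s,'w2'); np.save('pics/w2.npy',s,allow_pickle=True); need([.558,-.160,.052],117)
print(proj(s,[.558,-.16,.09]),proj(s,[.558,-.16,.0]))
```

```text
t 3.3 pos [ 0.5539 -0.1713  0.2044] ori [ 1.7999e+02 -2.0000e-02 -1.5402e+02] jaw 115.98 need cm [-0.87  0.83 15.24] F [-0.8 -1.   1. ] open 0.0599
roll rad -0.018
(np.float64(325.4683712810086), np.float64(205.1824361511912)) (np.float64(323.57899124607593), np.float64(183.28398905491554))
```

View pics/w2.png

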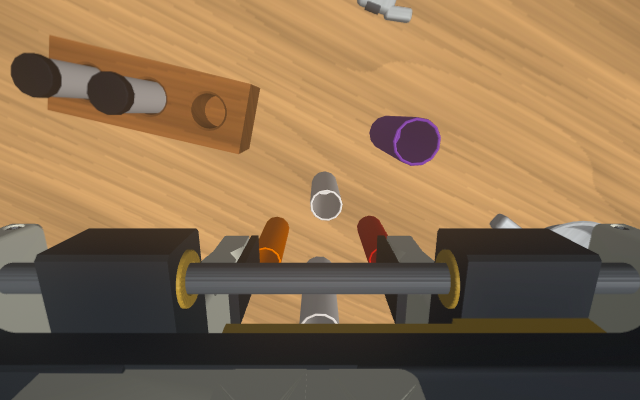

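Run:
```python
from h import *
s=np.load('pics/w2.npy',allow_pickle=True).item()
im=s['image'][:,:,::-1]
a=cv2.resize(im[80:230,170:370],None,fx=4,fy=4,interpolation=cv2.INTER_CUBIC); cv2.imwrite('pics/c4.png',a)
print('tube',at(s,(326,205),.09),'hole',at(s,(209,110),.05))
```

```text
tube [ 0.55765573 -0.15966687  0.09      ] hole [ 0.53429403 -0.2889206   0.05      ]
```

View pics/c4.png

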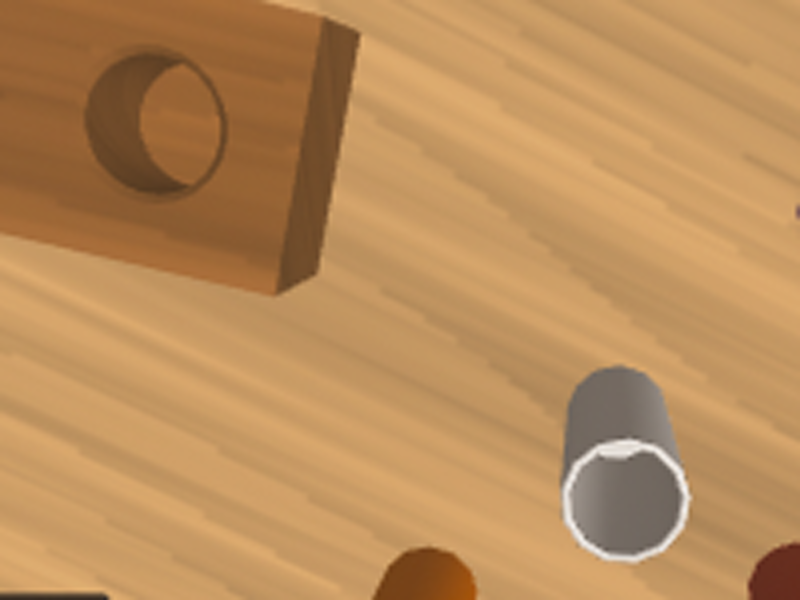

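Candidates: small white (326,205), big white (319,290), purple (405,140), orange (275,240) and red (373,238). I take the small white one, as the crop confirms (open, thin white rim).

Request:
{"name": "jog_arm", "arguments": {
  "commands": [
    {"x": -0.85,"y": 0.87,"z": 1.2,"roll": 0},
    {"x": 0,"y": 0,"z": 3,"roll": 0},
    {"x": 0,"y": 0,"z": 4,"roll": 0},
    {"x": 0,"y": 0,"z": 4,"roll": 0},
    {"x": 0,"y": 0,"z": 2.5,"roll": 0},
    {"x": 0,"y": 0,"z": 0.5,"roll": 0},
    {"x": 0,"y": 0,"z": 0,"roll": 0}
  ]
}}

```text
clock: 4.0
tool_pos: [0.5569, -0.1607, 0.052]
orientation: [180.0, -0.1, -154.1]
force: [0.7, 1.4, -0.2]
opening: 0.0602
```

Request:
{"name": "jog_arm", "arguments": {
  "commands": [
    {"x": 0,"y": 0,"z": 0,"roll": 0},
    {"x": 0,"y": 0,"z": 0,"roll": 0},
    {"x": 0,"y": 0,"z": 0,"roll": 0},
    {"x": 0,"y": 0,"z": 0,"roll": 0},
    {"x": 0,"y": 0,"z": 0,"roll": 0}
  ],
  "gripper": 1.5
}}

```text
clock: 4.5
tool_pos: [0.5579, -0.1602, 0.0531]
orientation: [-180.0, 0.1, -154.0]
force: [-0.1, 0.4, 3.4]
opening: 0.0274
```

Request:
{"name": "jog_arm", "arguments": {
  "commands": [
    {"x": 0,"y": 0,"z": -1,"roll": 0},
    {"x": 0,"y": 0,"z": -3,"roll": 0},
    {"x": 0,"y": 0,"z": -3,"roll": 0},
    {"x": 1.25,"y": -1.7,"z": 0,"roll": 0},
    {"x": 2.5,"y": -3.4,"z": 0,"roll": 0},
    {"x": 2.5,"y": -3.4,"z": 0,"roll": 0},
    {"x": 1.5,"y": -2.1,"z": 0,"roll": 0}
  ]
}}

```text
clock: 5.2
tool_pos: [0.5338, -0.2915, 0.1235]
orientation: [-180.0, 0.0, -154.0]
force: [0.6, 0.6, -0.9]
opening: 0.0275
```

Request:
{"name": "jog_arm", "arguments": {
  "commands": [
    {"x": 0,"y": 0,"z": 0,"roll": -0.14},
    {"x": 0,"y": 0,"z": 0,"roll": -0.14},
    {"x": 0,"y": 0,"z": 0,"roll": -0.14},
    {"x": 0,"y": 0,"z": 0,"roll": -0.14},
    {"x": 0,"y": 0,"z": 0,"roll": -0.14},
    {"x": 0,"y": 0,"z": 0,"roll": -0.14},
    {"x": 0,"y": 0,"z": 0,"roll": 0},
    {"x": 0,"y": 0,"z": 0,"roll": 0}
  ]
}}

```text
clock: 6.0
tool_pos: [0.5345, -0.2894, 0.123]
orientation: [-180.0, 0.0, -106.1]
force: [-0.7, 0.4, -0.3]
opening: 0.0273
```

Run:
```python
from h import *
s=wrist(); save(s,'w3'); np.save('pics/w3.npy',s,allow_pickle=True); need([.5345,-.289,.062],13)
print(ctrl.get_obs()['joint_pos'].round(1))
print(proj(s,[.5345,-.289,.05]))
t=ctrl.snapshot('scene');save(t,'s3');np.save('pics/s3.npy',t,allow_pickle=True)
t2=ctrl.snapshot('top');save(t2,'t3');np.save('pics/t3.npy',t2,allow_pickle=True)
a=cv2.resize(t['image'][200:300,120:280,::-1],None,fx=4.5,fy=4.5,interpolation=cv2.INTER_CUBIC); cv2.imwrite('pics/c5.png',a)
```

```text
t 6.05 pos [ 0.5344 -0.2895  0.1229] ori [-179.99    0.   -106.09] jaw 163.91 need cm [-0.05  0.01  6.09] F [-0.5  0.4 -0.6] open 0.027
roll rad -0.508
[-10.   19.1 -15.9   0.  -54.9  -6. ]
(np.float64(317.9394102932058), np.float64(210.44489450789322))
```

View pics/w3.png

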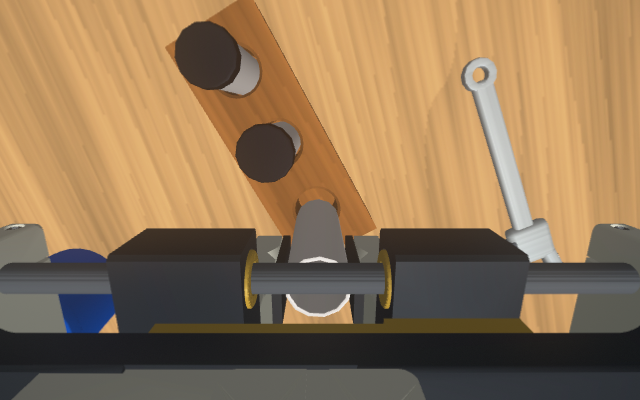

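View pics/c5.png

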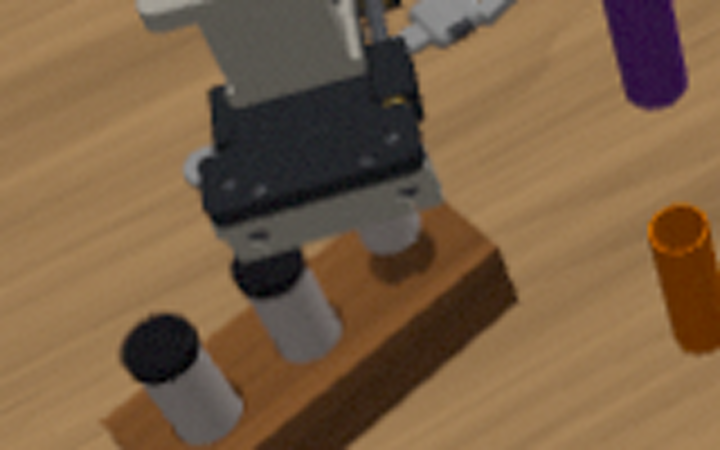

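Run:
```python
from h import *
s=np.load('pics/w3.npy',allow_pickle=True).item();t=np.load('pics/s3.npy',allow_pickle=True).item()
def ov(s,x0,y0,w,h,f,n):
    a=cv2.resize(s['image'][y0:y0+h,x0:x0+w,::-1],None,fx=f,fy=f,interpolation=cv2.INTER_CUBIC).copy()
    for c,r,z,col in [((.5345,-.289),.0155,.05,(0,255,0)),((.5345,-.289),.014,.0702,(0,0,255)),((.5345,-.289),.014,.160,(255,0,0))]:
        pts=[proj(s,[c[0]+r*np.cos(k),c[1]+r*np.sin(k),z]) for k in np.linspace(0,6.283,60)]
        pts=((np.array(pts)-[x0,y0]+.5)*f).astype(int); cv2.polylines(a,[pts],True,col,1)
    cv2.imwrite('pics/'+n+'.png',a)
ov(s,260,170,120,130,5,'c6'); ov(t,150,220,100,60,8,'c7')
```

```text
(no output)
```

View pics/c6.png

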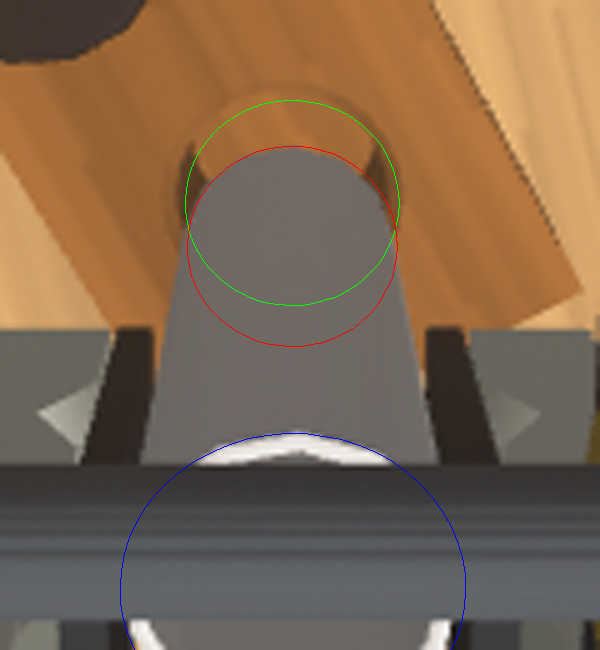

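View pics/c7.png

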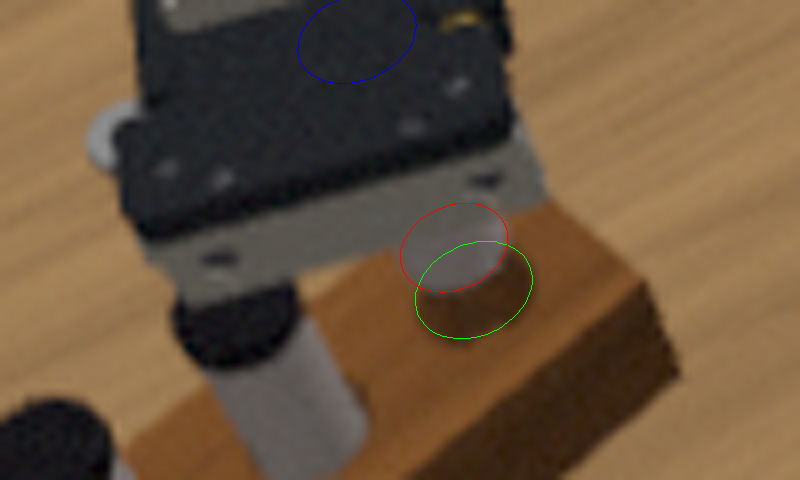

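Request:
{"name": "jog_arm", "arguments": {
  "commands": [
    {"x": 0.08,"y": -0.08,"z": 0,"roll": 0},
    {"x": 0,"y": 0,"z": 0.8,"roll": 0},
    {"x": 0,"y": 0,"z": 0.8,"roll": 0},
    {"x": 0,"y": 0,"z": 0.7,"roll": 0},
    {"x": 0,"y": 0,"z": 0.7,"roll": 0},
    {"x": 0,"y": 0,"z": 0,"roll": 0}
  ]
}}

```text
clock: 6.75
tool_pos: [0.5342, -0.2902, 0.091]
orientation: [179.9, -0.0, -105.9]
force: [-0.1, 0.5, -0.6]
opening: 0.0279
```

Request:
{"name": "jog_arm", "arguments": {
  "commands": [
    {"x": 0,"y": 0,"z": 0.8,"roll": 0},
    {"x": 0,"y": 0,"z": 0.8,"roll": 0},
    {"x": 0,"y": 0,"z": 0.8,"roll": 0},
    {"x": 0,"y": 0,"z": 0.4,"roll": 0},
    {"x": 0,"y": 0,"z": 0,"roll": 0}
  ]
}}

```text
clock: 7.25
tool_pos: [0.5347, -0.2904, 0.0639]
orientation: [179.9, -0.0, -105.9]
force: [-0.9, -0.2, -1.3]
opening: 0.0277
```

Request:
{"name": "jog_arm", "arguments": {
  "commands": [
    {"x": 0,"y": 0,"z": 0.15,"roll": 0},
    {"x": 0,"y": 0,"z": 0.05,"roll": 0},
    {"x": 0,"y": 0,"z": 0,"roll": 0}
  ]
}}

```text
clock: 7.55
tool_pos: [0.5353, -0.2906, 0.0632]
orientation: [-180.0, -0.0, -105.9]
force: [-1.5, -0.5, 3.6]
opening: 0.0275
```

Request:
{"name": "jog_arm", "arguments": {
  "commands": [
    {"x": 0,"y": 0,"z": 0.1,"roll": 0},
    {"x": 0,"y": 0,"z": 0,"roll": 0}
  ]
}}

```text
clock: 7.75
tool_pos: [0.5354, -0.2906, 0.0631]
orientation: [-179.9, -0.0, -105.8]
force: [-2.2, 1.2, 12.4]
opening: 0.0273
```

Request:
{"name": "jog_arm", "arguments": {
  "commands": [
    {"x": 0,"y": 0,"z": 0,"roll": 0},
    {"x": 0,"y": 0,"z": 0,"roll": 0},
    {"x": 0,"y": 0,"z": 0,"roll": 0},
    {"x": 0,"y": 0,"z": 0,"roll": 0}
  ],
  "gripper": 4.5
}}

```text
clock: 8.15
tool_pos: [0.5348, -0.2904, 0.0613]
orientation: [180.0, 0.0, -105.9]
force: [0.0, -0.4, 0.1]
opening: 0.0448
```

Request:
{"name": "jog_arm", "arguments": {
  "commands": [
    {"x": 0,"y": 0,"z": -1,"roll": 0},
    {"x": 0,"y": 0,"z": -2,"roll": 0},
    {"x": 0,"y": 0,"z": -3,"roll": 0},
    {"x": 0,"y": 0,"z": -4,"roll": 0},
    {"x": 0,"y": 0,"z": -3,"roll": 0}
  ]
}}

```text
clock: 8.65
tool_pos: [0.5354, -0.2908, 0.1947]
orientation: [-179.9, -0.0, -105.9]
force: [1.5, -0.4, -0.0]
opening: 0.0453
```

Run:
```python
from h import *
s=wrist(); save(s,'w4'); np.save('pics/w4.npy',s,allow_pickle=True)
t=ctrl.snapshot('scene');save(t,'s4');np.save('pics/s4.npy',t,allow_pickle=True)
need([.508,.05,.2])
def ov(s,x0,y0,w,h,f,n):
    a=cv2.resize(s['image'][y0:y0+h,x0:x0+w,::-1],None,fx=f,fy=f,interpolation=cv2.INTER_CUBIC).copy()
    for c,r,z,col in [((.535,-.290),.014,.1,(255,0,0))]:
        pts=[proj(s,[c[0]+r*np.cos(k),c[1]+r*np.sin(k),z]) for k in np.linspace(0,6.283,60)]
        pts=((np.array(pts)-[x0,y0]+.5)*f).astype(int); cv2.polylines(a,[pts],True,col,1)
    return a
cv2.imwrite('pics/c8.png',np.hstack([ov(s,260,150,100,100,4,'') ,ov(t,150,200,100,100,4,'')]))
```

```text
t 8.75 pos [ 0.5375 -0.2915  0.1976] ori [-1.7949e+02 -4.0000e-02 -1.0583e+02] jaw 164.17 need cm [-32.05  12.15  -0.37] F [-0.  -0.1 -0.1] open 0.0448
```

View pics/c8.png

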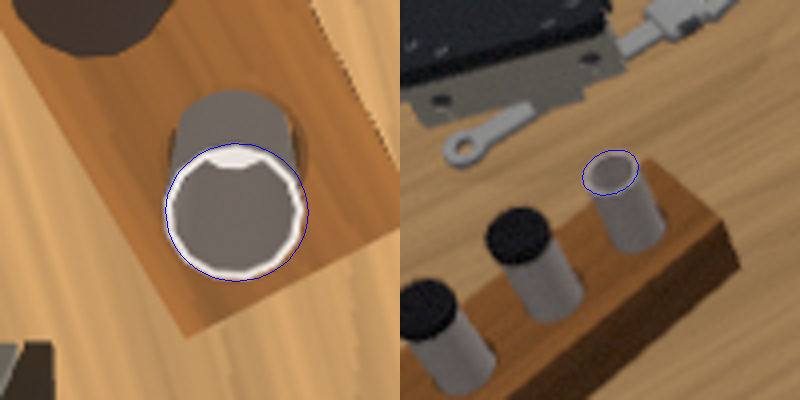

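View pics/w4.png

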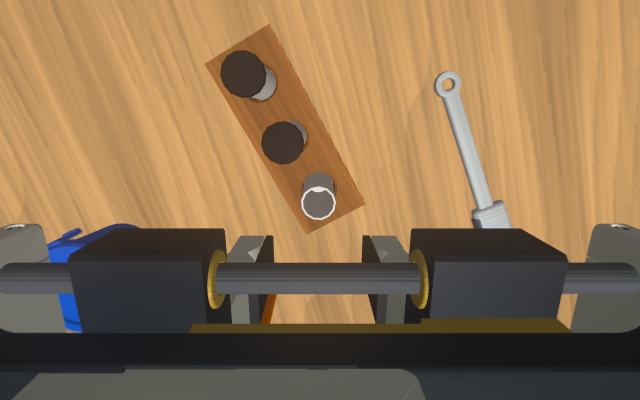

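Wrist shows the tube's mouth at (318,203); the z = 0.10 outline fits it in both views, so it is fully home. Now the dish.

Request:
{"name": "jog_arm", "arguments": {
  "commands": [
    {"x": -2,"y": 0.75,"z": 0,"roll": 0},
    {"x": -4,"y": 1.5,"z": 0,"roll": 0},
    {"x": -4,"y": 1.5,"z": 0,"roll": 0},
    {"x": -4,"y": 1.5,"z": 0,"roll": 0},
    {"x": -4,"y": 1.5,"z": 0,"roll": 0},
    {"x": -4,"y": 1.5,"z": 0,"roll": 0},
    {"x": -4,"y": 1.5,"z": 0,"roll": 0},
    {"x": -4,"y": 1.5,"z": 0,"roll": 0},
    {"x": -1.7,"y": 0.65,"z": 0,"roll": 0},
    {"x": 0,"y": 0,"z": 0,"roll": -0.11},
    {"x": 0,"y": 0,"z": 0,"roll": 0},
    {"x": 0,"y": 0,"z": 0,"roll": 0}
  ],
  "gripper": 5
}}

```text
clock: 9.95
tool_pos: [0.507, 0.0469, 0.1916]
orientation: [180.0, -0.0, -99.7]
force: [-0.2, -0.2, -0.4]
opening: 0.0495
```

Run:
```python
from h import *
s=wrist(); save(s,'w5'); np.save('pics/w5.npy',s,allow_pickle=True)
need([.5093,.0462,.007],170.5)
T=np.load('pics/top0.npy',allow_pickle=True).item()
print('edge',[at(T,p,0).round(3) for p in [(80,76),(320,81),(575,87)]])
S=np.load('pics/scene0.npy',allow_pickle=True).item(); print([at(S,p,0).round(3) for p in [(375,400),(515,288),(635,178)]])
print('hammer',[at(T,p,.015).round(3) for p in [(210,125),(300,130)]])
def ov(s,x0,y0,w,h,f):
    a=cv2.resize(s['image'][y0:y0+h,x0:x0+w,::-1],None,fx=f,fy=f,interpolation=cv2.INTER_CUBIC).copy()
    th=np.radians(80.5);ux=np.array([np.cos(th),np.sin(th)]);uy=np.array([-ux[1],ux[0]]);c=np.array([.5233,.130])
    for z,r in [(.035,.009)]:
        pts=np.array([proj(s,[*(c+ux*q[0]+uy*q[1]),z]) for q in [(-.109,-r),(-.061,-r),(-.061,r),(-.109,r)]])
        cv2.polylines(a,[((pts-[x0,y0]+.5)*f).astype(int)],True,(255,0,0),1)
    return a
cv2.imwrite('pics/c9.png',ov(s,240,100,160,140,5))
```

```text
t 10.0 pos [0.5071 0.0467 0.1916] ori [180.    -0.   -99.74] jaw 170.26 need cm [ 1.000e-02 -2.300e-01  1.846e+01] F [0.7 0.7 0.3] open 0.0503
roll rad -0.004
edge [array([0.944, 0.783, 0.   ]), array([0.945, 0.018, 0.   ]), array([ 0.95 , -0.784,  0.   ])]
[array([ 0.952, -0.177,  0.   ]), array([0.967, 0.206, 0.   ]), array([0.966, 0.758, 0.   ])]
hammer [array([0.789, 0.351, 0.015]), array([0.781, 0.074, 0.015])]
```

View pics/c9.png

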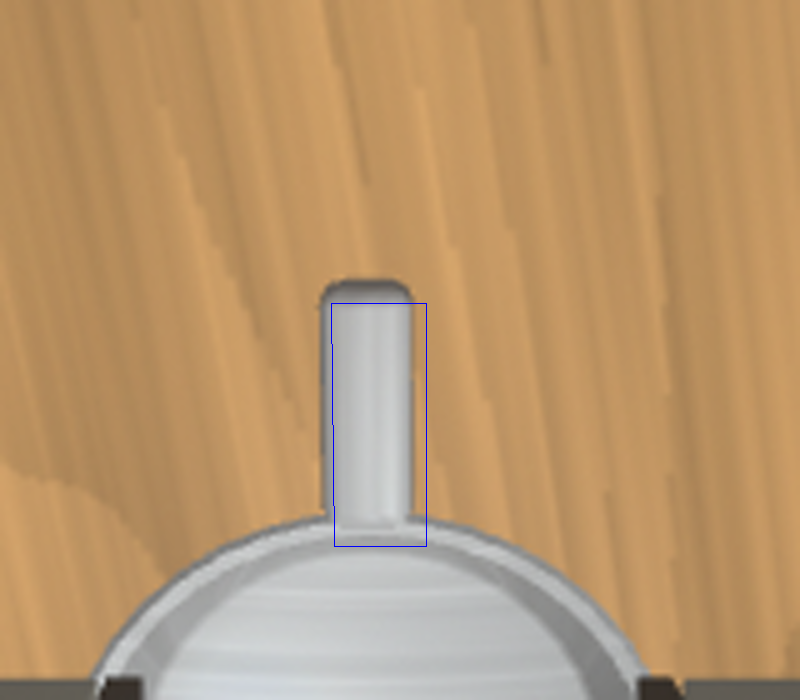

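View pics/w5.png

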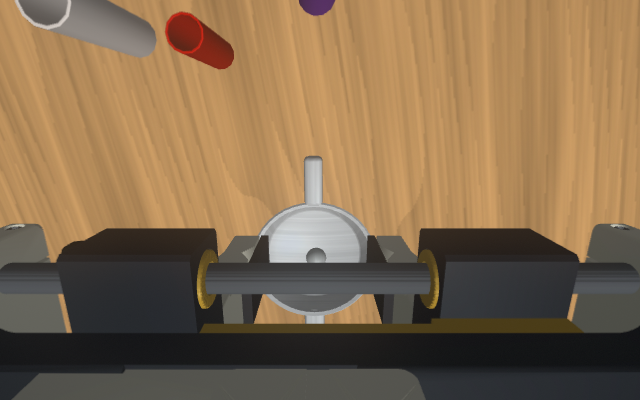

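Request:
{"name": "jog_arm", "arguments": {
  "commands": [
    {"x": -0.4,"y": -0.4,"z": 1,"roll": 0},
    {"x": 0,"y": 0,"z": 3,"roll": 0},
    {"x": 0,"y": 0,"z": 4,"roll": 0},
    {"x": 0,"y": 0,"z": 4,"roll": 0},
    {"x": 0,"y": 0,"z": 2,"roll": 0},
    {"x": 0,"y": 0,"z": 0,"roll": 0},
    {"x": 0,"y": 0,"z": 0,"roll": 0}
  ]
}}

```text
clock: 10.7
tool_pos: [0.5121, 0.05, 0.0514]
orientation: [180.0, -0.0, -99.6]
force: [0.8, -0.1, 0.2]
opening: 0.0499
```

Run:
```python
from h import *
s=wrist(); save(s,'w6'); np.save('pics/w6.npy',s,allow_pickle=True)
need([.5117,.0501,.007],170.3)
print('ball w5',at(np.load('pics/w5.npy',allow_pickle=True).item(),(316,256),.015))
def ov(s,x0,y0,w,h,f):
    a=cv2.resize(s['image'][y0:y0+h,x0:x0+w,::-1],None,fx=f,fy=f,interpolation=cv2.INTER_CUBIC).copy()
    th=np.radians(80.3);ux=np.array([np.cos(th),np.sin(th)]);uy=np.array([-ux[1],ux[0]]);c=np.array([.525,.128])
    for z,r in [(.035,.009)]:
        pts=np.array([proj(s,[*(c+ux*q[0]+uy*q[1]),z]) for q in [(-.109,-r),(-.061,-r),(-.061,r),(-.109,r)]])
        cv2.polylines(a,[((pts-[x0,y0]+.5)*f).astype(int)],True,(255,0,0),1)
    return a
cv2.imwrite('pics/c10.png',ov(s,200,140,240,180,3.3))
```

```text
t 10.75 pos [0.5127 0.0504 0.0523] ori [-1.7995e+02  2.0000e-02 -9.9600e+01] jaw 170.4 need cm [0.04 0.1  4.53] F [-0.3 -0.   1.6] open 0.0498
roll rad 0.002
ball w5 [0.52300779 0.1284364  0.015     ]
```

View pics/c10.png

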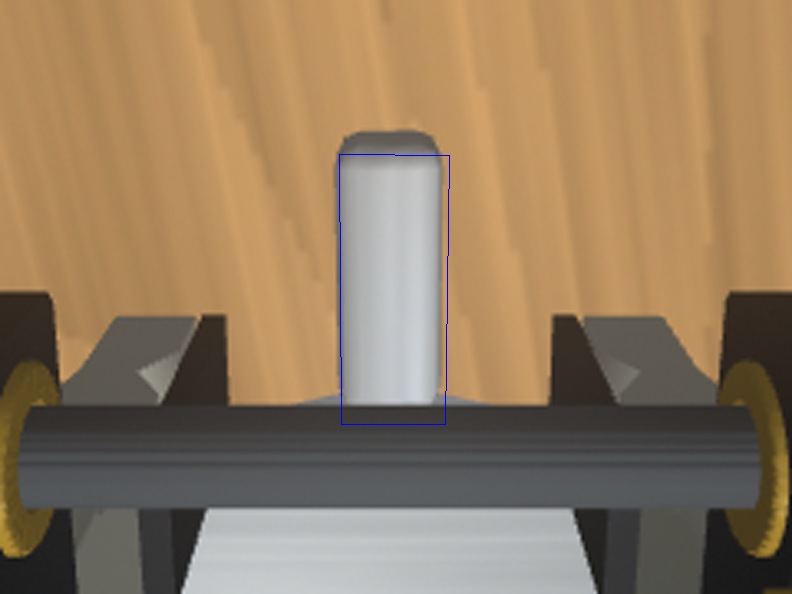

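Request:
{"name": "jog_arm", "arguments": {
  "commands": [
    {"x": 0,"y": 0,"z": 1.5,"roll": 0},
    {"x": 0,"y": 0,"z": 1.5,"roll": 0},
    {"x": 0,"y": 0,"z": 1,"roll": 0},
    {"x": 0,"y": 0,"z": 0.5,"roll": 0},
    {"x": 0,"y": 0,"z": 0,"roll": 0}
  ],
  "gripper": 2.6
}}

```text
clock: 11.25
tool_pos: [0.512, 0.0503, 0.0067]
orientation: [-180.0, 0.0, -99.6]
force: [0.4, -0.5, -0.3]
opening: 0.0264
```

Request:
{"name": "jog_arm", "arguments": {
  "commands": [
    {"x": 0,"y": 0,"z": 0,"roll": 0},
    {"x": 0,"y": 0,"z": 0,"roll": 0},
    {"x": 0,"y": 0,"z": 0,"roll": 0},
    {"x": 0,"y": 0,"z": 0,"roll": 0},
    {"x": 0,"y": 0,"z": 0,"roll": 0}
  ],
  "gripper": 0.5
}}

```text
clock: 11.75
tool_pos: [0.5123, 0.0505, 0.0071]
orientation: [-179.9, 0.0, -99.6]
force: [-0.3, 1.1, 6.4]
opening: 0.0179
```

Run:
```python
from h import *
o=ctrl.get_obs(); print(o['force'],o['moment'],o['joint_pos'])
s=wrist(); save(s,'w7'); np.save('pics/w7.npy',s,allow_pickle=True)
need([.5117,.0501,.007],170.3)
t=ctrl.snapshot('scene');save(t,'s7');np.save('pics/s7.npy',t,allow_pickle=True)
cv2.imwrite('pics/c11.png',np.vstack([cv2.resize(t['image'][130:215,290:440,::-1],(720,408),interpolation=cv2.INTER_CUBIC)]))
```

```text
[-0.33752441  1.13786393  6.38722128] [0.02965591 0.36889476 0.10564527] [ 2.75110965e+01  2.02999202e+01 -3.43081311e+01  1.79485775e-02
 -3.53342153e+01 -3.70775616e+01]
t 11.8 pos [0.5123 0.0504 0.0071] ori [-1.7995e+02  3.0000e-02 -9.9560e+01] jaw 170.44 need cm [0.04 0.05 0.01] F [-0.3 -0.3  6.2] open 0.0179
roll rad 0.003
```

View pics/c11.png

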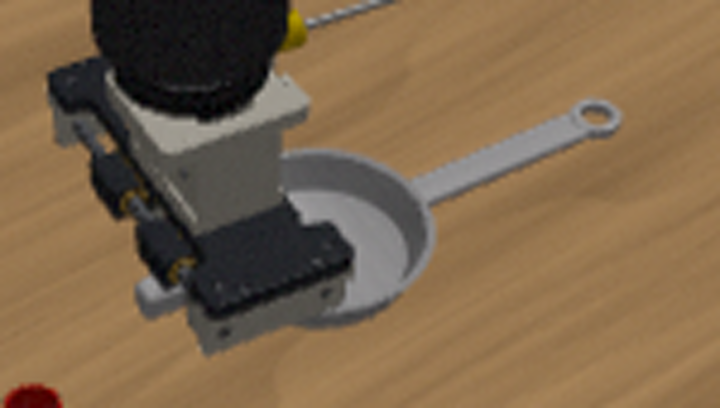

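View pics/w7.png

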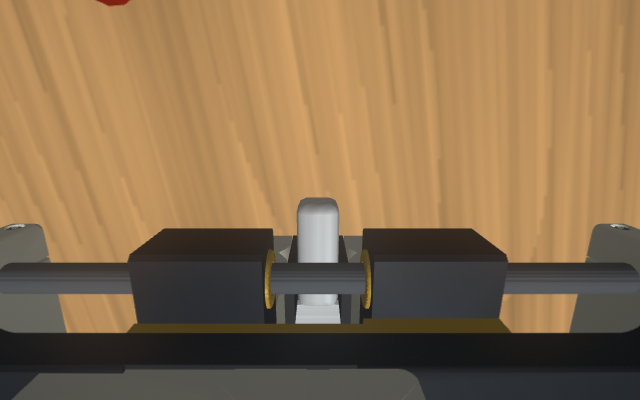

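Request:
{"name": "jog_arm", "arguments": {
  "commands": [
    {"x": 0,"y": 0,"z": -0.03,"roll": 0},
    {"x": 0,"y": 0,"z": -0.05,"roll": 0},
    {"x": 0,"y": 0,"z": -0.1,"roll": 0},
    {"x": 0,"y": 0,"z": -0.15,"roll": 0},
    {"x": 0,"y": 0,"z": -0.2,"roll": 0},
    {"x": 0,"y": 0,"z": -0.2,"roll": 0},
    {"x": 0,"y": 0,"z": -0.15,"roll": 0},
    {"x": 0,"y": 0,"z": -0.1,"roll": 0},
    {"x": 0,"y": 0,"z": -0.02,"roll": 0},
    {"x": 0,"y": 0,"z": 0,"roll": 0}
  ]
}}

```text
clock: 12.85
tool_pos: [0.5118, 0.0503, 0.0166]
orientation: [-180.0, 0.0, -99.6]
force: [1.4, -0.4, -2.2]
opening: 0.0178
```

Run:
```python
from h import *
o=ctrl.get_obs(); print(o['force'],o['moment'])
need([.5117,.0501,.007],170.3)
t=ctrl.snapshot('scene');save(t,'s8');np.save('pics/s8.npy',t,allow_pickle=True)
T=ctrl.snapshot('top');save(T,'t8');np.save('pics/t8.npy',T,allow_pickle=True)
cv2.imwrite('pics/c12.png',cv2.resize(t['image'][130:215,290:440,::-1],(720,408),interpolation=cv2.INTER_CUBIC))
cv2.imwrite('pics/c13.png',cv2.resize(T['image'][170:250,200:340,::-1],(700,400),interpolation=cv2.INTER_CUBIC))
```

```text
[ 1.42173009 -0.41245048 -2.16201849] [-0.16296312  0.12593273 -0.03077028]
t 12.85 pos [0.5118 0.0503 0.0166] ori [-180.      0.    -99.57] jaw 170.43 need cm [0.02 0.01 0.96] F [ 1.4 -0.4 -2.2] open 0.0178
roll rad 0.002
```

View pics/c12.png

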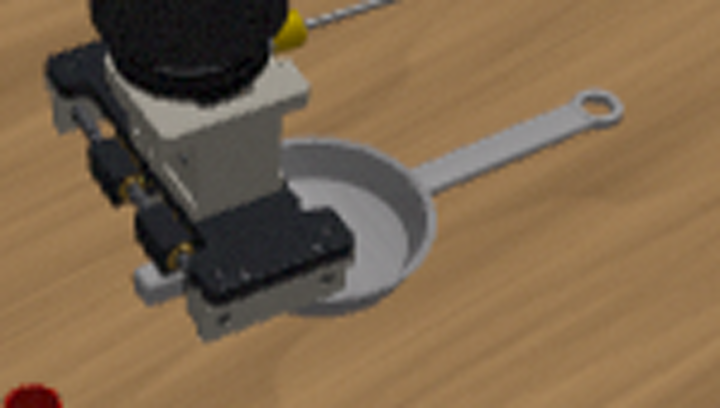

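View pics/c13.png

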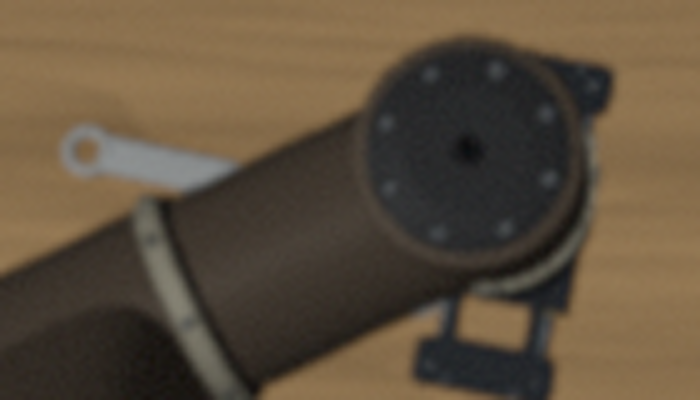

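Run:
```python
from h import *
a=np.load('pics/s7.npy',allow_pickle=True).item();b=np.load('pics/s8.npy',allow_pickle=True).item()
p=lambda z:np.array(proj(a,[.5545,.3107,z]))
print('expected',p(.034),p(.044)-p(.034))
import cv2
g=lambda s:cv2.cvtColor(s['image'],cv2.COLOR_RGB2GRAY).astype(np.float32)
A,B=g(a),g(b)
for n,(x0,y0,w,h) in {'eye':(400,140,25,25)}.items():
    t=A[y0:y0+h,x0:x0+w].copy()
    # register by ECC
    W=np.eye(2,3,dtype=np.float32); W[1,2]=-2
    tt=A[y0-10:y0+h+10,x0-10:x0+w+10]; bb=B[y0-10:y0+h+10,x0-10:x0+w+10]
    # mask bright, low-sat pixels: centroid
for s in(a,b):
    im=s['image'].astype(int); m=(im.max(2)-im.min(2)<30)
    m[:,:380]=0; m[:,425:]=0; m[:145]=0; m[175:]=0
    ys,xs=np.nonzero(m); e=xs>405
    print(len(xs),xs.mean(),ys.mean(),'eye',e.sum(),xs[e].mean(),ys[e].mean())
```

```text
expected [413.83319971 154.18369328] [ 0.57607096 -2.74951379]
275 398.27272727272725 160.7490909090909 eye 84 411.4642857142857 155.29761904761904
280 398.4357142857143 158.75 eye 89 411.7191011235955 153.32584269662922
```

Request:
{"name": "jog_arm", "arguments": {
  "commands": [
    {"x": 0,"y": 0,"z": -0.1,"roll": 0},
    {"x": 0,"y": 0,"z": -0.3,"roll": 0},
    {"x": 0,"y": 0,"z": -0.6,"roll": 0},
    {"x": 0,"y": 0,"z": -0.9,"roll": 0},
    {"x": 0,"y": 0,"z": -1.2,"roll": 0},
    {"x": 0,"y": 0,"z": -1.4,"roll": 0},
    {"x": 0,"y": 0,"z": -1.4,"roll": 0},
    {"x": 0,"y": 0,"z": -1.2,"roll": 0},
    {"x": 0,"y": 0,"z": -0.9,"roll": 0},
    {"x": 0,"y": 0,"z": -0.6,"roll": 0},
    {"x": 0,"y": 0,"z": -0.3,"roll": 0},
    {"x": 0,"y": 0,"z": -0.1,"roll": 0}
  ]
}}

```text
clock: 14.15
tool_pos: [0.5117, 0.0503, 0.1067]
orientation: [180.0, 0.0, -99.6]
force: [-0.6, 0.4, -2.2]
opening: 0.0176
```

Run:
```python
from h import *
o=ctrl.get_obs(); print(o['force'],o['moment'])
need([.5117,.0501,.107],170.3)
s=ctrl.snapshot('scene');save(s,'s9');np.save('pics/s9.npy',s,allow_pickle=True)
W=wrist(); save(W,'w9')
cv2.imwrite('pics/c14.png',cv2.resize(s['image'][100:200,290:440,::-1],(750,500),interpolation=cv2.INTER_CUBIC))
p=lambda z:np.array(proj(s,[.5545,.3107,z]))
print(p(.034),p(.134),p(.124))
```

```text
[-0.62658335  0.38097043 -2.2279788 ] [-0.14125771  0.15814444 -0.01927679]
t 14.15 pos [0.5117 0.0503 0.1067] ori [180.     0.   -99.57] jaw 170.43 need cm [ 0.02  0.   -0.03] F [-0.6  0.4 -2.2] open 0.0176
roll rad 0.002
[413.83319971 154.18369328] [419.98475811 124.76889009] [419.32825873 127.91379514]
```

View pics/c14.png

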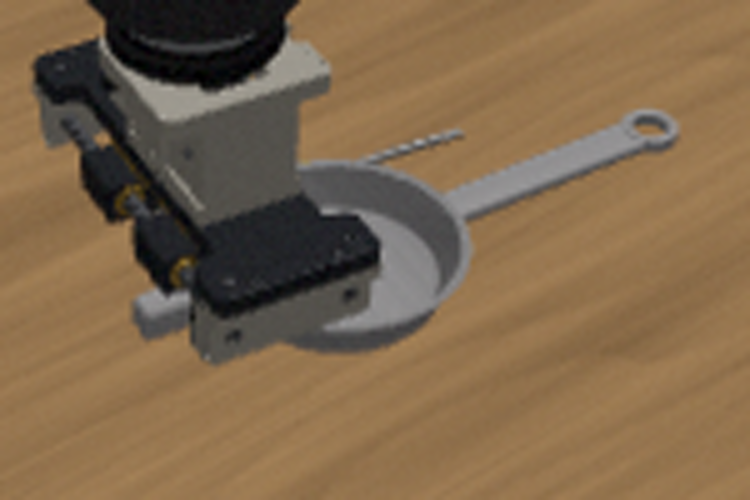

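View pics/w9.png

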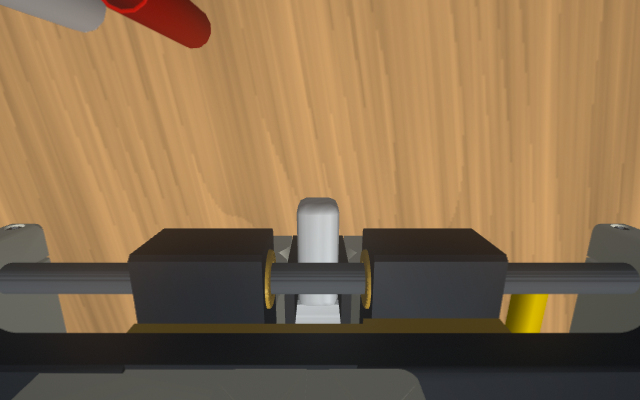

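Request:
{"name": "jog_arm", "arguments": {
  "commands": [
    {"x": 0,"y": 0.04,"z": 0,"roll": 0.005},
    {"x": -0.001,"y": 0.12,"z": 0,"roll": 0.015},
    {"x": -0.003,"y": 0.2,"z": 0,"roll": 0.025},
    {"x": -0.005,"y": 0.28,"z": 0,"roll": 0.035},
    {"x": -0.008,"y": 0.36,"z": 0,"roll": 0.045},
    {"x": -0.012,"y": 0.44,"z": 0,"roll": 0.055},
    {"x": -0.014,"y": 0.48,"z": 0,"roll": 0.06},
    {"x": -0.014,"y": 0.48,"z": 0,"roll": 0.06},
    {"x": -0.014,"y": 0.48,"z": 0,"roll": 0.06},
    {"x": -0.014,"y": 0.48,"z": 0,"roll": 0.06},
    {"x": -0.014,"y": 0.48,"z": 0,"roll": 0.06},
    {"x": -0.014,"y": 0.48,"z": 0,"roll": 0.06}
  ]
}}

```text
clock: 15.45
tool_pos: [0.4727, 0.0684, 0.1064]
orientation: [180.0, -0.0, -130.7]
force: [-0.1, 0.2, -1.8]
opening: 0.0178
```

Request:
{"name": "jog_arm", "arguments": {
  "commands": [
    {"x": -0.014,"y": 0.48,"z": 0,"roll": 0.06},
    {"x": -0.014,"y": 0.48,"z": 0,"roll": 0.06},
    {"x": -0.014,"y": 0.48,"z": 0,"roll": 0.06},
    {"x": -0.014,"y": 0.48,"z": 0,"roll": 0.06},
    {"x": -0.014,"y": 0.48,"z": 0,"roll": 0.06},
    {"x": -0.014,"y": 0.48,"z": 0,"roll": 0.06},
    {"x": -0.012,"y": 0.44,"z": 0,"roll": 0.055},
    {"x": -0.008,"y": 0.36,"z": 0,"roll": 0.045},
    {"x": -0.005,"y": 0.28,"z": 0,"roll": 0.035},
    {"x": -0.003,"y": 0.2,"z": 0,"roll": 0.025},
    {"x": -0.001,"y": 0.12,"z": 0,"roll": 0.015},
    {"x": 0,"y": 0.04,"z": 0,"roll": 0.005}
  ]
}}

```text
clock: 16.65
tool_pos: [0.4491, 0.1038, 0.1066]
orientation: [180.0, -0.0, -161.5]
force: [0.6, 0.2, -2.2]
opening: 0.0178
```

Run:
```python
from h import *
need([.444,.129,.107],90)
s=ctrl.snapshot('scene');save(s,'s10');np.save('pics/s10.npy',s,allow_pickle=True)
cv2.imwrite('pics/c15.png',cv2.resize(s['image'][80:230,290:490,::-1],(800,600),interpolation=cv2.INTER_CUBIC))
print(proj(s,[.5235,.129,.115]))
```

```text
t 16.65 pos [0.4491 0.1038 0.1066] ori [ 180.     -0.   -161.48] jaw 108.52 need cm [-0.32  2.55 -0.04] F [ 0.6  0.2 -2.2] open 0.0178
roll rad 0.323
(np.float64(357.4640768970008), np.float64(152.16181526859225))
```

View pics/c15.png

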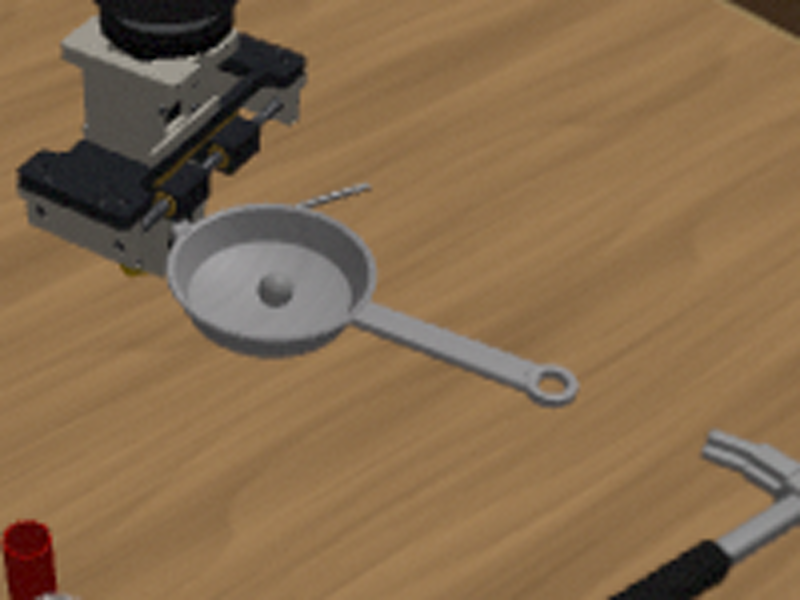

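Request:
{"name": "jog_arm", "arguments": {
  "commands": [
    {"x": 0,"y": 0.04,"z": 0,"roll": 0.005},
    {"x": -0.001,"y": 0.12,"z": 0,"roll": 0.015},
    {"x": -0.003,"y": 0.2,"z": 0,"roll": 0.025},
    {"x": -0.005,"y": 0.28,"z": 0,"roll": 0.035},
    {"x": -0.006,"y": 0.32,"z": 0,"roll": 0.04},
    {"x": -0.007,"y": 0.33,"z": 0,"roll": 0.0415},
    {"x": -0.007,"y": 0.33,"z": 0,"roll": 0.0415},
    {"x": -0.006,"y": 0.32,"z": 0,"roll": 0.04},
    {"x": -0.005,"y": 0.28,"z": 0,"roll": 0.035},
    {"x": -0.003,"y": 0.2,"z": 0,"roll": 0.025},
    {"x": -0.001,"y": 0.12,"z": 0,"roll": 0.015},
    {"x": 0,"y": 0.04,"z": 0,"roll": 0.005}
  ]
}}

```text
clock: 17.9
tool_pos: [0.445, 0.1292, 0.1065]
orientation: [180.0, -0.0, -180.0]
force: [0.4, 0.5, -1.8]
opening: 0.0181
```

Run:
```python
from h import *
need([.74,.129,.107],90)
T=48;d=29.6
print([round(d/T*(1-np.cos(2*np.pi*(k+.5)/T)),2) for k in range(T)])
s=ctrl.snapshot('scene');save(s,'s11');np.save('pics/s11.npy',s,allow_pickle=True)
cv2.imwrite('pics/c16.png',cv2.resize(s['image'][80:230,290:490,::-1],(800,600),interpolation=cv2.INTER_CUBIC))
```

```text
t 17.9 pos [0.445  0.1292 0.1065] ori [ 180.     -0.   -179.98] jaw 90.02 need cm [-29.5   -0.03  -0.05] F [ 0.4  0.5 -1.8] open 0.0181
roll rad 0.0
[np.float64(0.0), np.float64(0.01), np.float64(0.03), np.float64(0.06), np.float64(0.1), np.float64(0.15), np.float64(0.21), np.float64(0.27), np.float64(0.34), np.float64(0.42), np.float64(0.5), np.float64(0.58), np.float64(0.66), np.float64(0.74), np.float64(0.81), np.float64(0.89), np.float64(0.96), np.float64(1.02), np.float64(1.08), np.float64(1.13), np.float64(1.17), np.float64(1.2), np.float64(1.22), np.float64(1.23), np.float64(1.23), np.float64(1.22), np.float64(1.2), np.float64(1.17), np.float64(1.13), np.float64(1.08), np.float64(1.02), np.float64(0.96), np.float64(0.89), np.float64(0.81), np.float64(0.74), np.float64(0.66), np.float64(0.58), np.float64(0.5), np.float64(0.42), np.float64(0.34), np.float64(0.27), np.float64(0.21), np.float64(0.15), np.float64(0.1), np.float64(0.06), np.float64(0.03), np.float64(0.01), np.float64(0.0)]
```

View pics/c16.png

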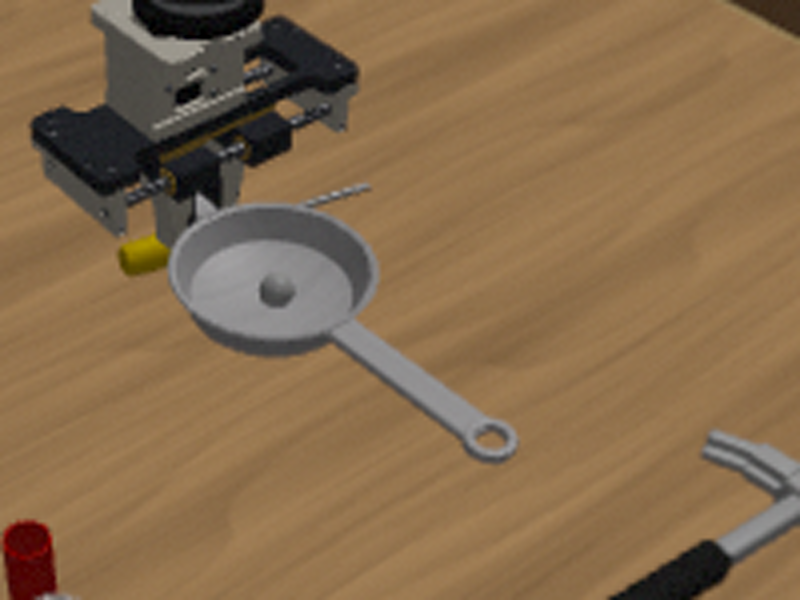

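Request:
{"name": "jog_arm", "arguments": {
  "commands": [
    {"x": 0,"y": 0,"z": 0,"roll": 0},
    {"x": -0.01,"y": 0,"z": 0,"roll": 0},
    {"x": -0.03,"y": 0,"z": 0,"roll": 0},
    {"x": -0.06,"y": 0,"z": 0,"roll": 0},
    {"x": -0.1,"y": 0,"z": 0,"roll": 0},
    {"x": -0.15,"y": 0,"z": 0,"roll": 0},
    {"x": -0.21,"y": 0,"z": 0,"roll": 0},
    {"x": -0.27,"y": 0,"z": 0,"roll": 0},
    {"x": -0.34,"y": 0,"z": 0,"roll": 0},
    {"x": -0.42,"y": 0,"z": 0,"roll": 0},
    {"x": -0.5,"y": 0,"z": 0,"roll": 0},
    {"x": -0.58,"y": 0,"z": 0,"roll": 0}
  ]
}}

```text
clock: 19.15
tool_pos: [0.4722, 0.1291, 0.1065]
orientation: [-180.0, -0.0, -180.0]
force: [-0.7, -0.5, -1.5]
opening: 0.018
```

Request:
{"name": "jog_arm", "arguments": {
  "commands": [
    {"x": -0.66,"y": 0,"z": 0,"roll": 0},
    {"x": -0.74,"y": 0,"z": 0,"roll": 0},
    {"x": -0.81,"y": 0,"z": 0,"roll": 0},
    {"x": -0.89,"y": 0,"z": 0,"roll": 0},
    {"x": -0.96,"y": 0,"z": 0,"roll": 0},
    {"x": -1.02,"y": 0,"z": 0,"roll": 0},
    {"x": -1.08,"y": 0,"z": 0,"roll": 0},
    {"x": -1.13,"y": 0,"z": 0,"roll": 0},
    {"x": -1.17,"y": 0,"z": 0,"roll": 0},
    {"x": -1.2,"y": 0,"z": 0,"roll": 0},
    {"x": -1.22,"y": 0,"z": 0,"roll": 0},
    {"x": -1.23,"y": 0,"z": 0,"roll": 0}
  ]
}}

```text
clock: 20.35
tool_pos: [0.5939, 0.1292, 0.1065]
orientation: [-180.0, -0.0, -180.0]
force: [0.7, 0.2, -1.9]
opening: 0.0177
```

Request:
{"name": "jog_arm", "arguments": {
  "commands": [
    {"x": -1.23,"y": 0,"z": 0,"roll": 0},
    {"x": -1.22,"y": 0,"z": 0,"roll": 0},
    {"x": -1.2,"y": 0,"z": 0,"roll": 0},
    {"x": -1.17,"y": 0,"z": 0,"roll": 0},
    {"x": -1.13,"y": 0,"z": 0,"roll": 0},
    {"x": -1.08,"y": 0,"z": 0,"roll": 0},
    {"x": -1.02,"y": 0,"z": 0,"roll": 0},
    {"x": -0.96,"y": 0,"z": 0,"roll": 0},
    {"x": -0.89,"y": 0,"z": 0,"roll": 0},
    {"x": -0.81,"y": 0,"z": 0,"roll": 0},
    {"x": -0.74,"y": 0,"z": 0,"roll": 0},
    {"x": -0.66,"y": 0,"z": 0,"roll": 0}
  ]
}}

```text
clock: 21.55
tool_pos: [0.7145, 0.1293, 0.1065]
orientation: [-180.0, -0.0, -180.0]
force: [0.6, 1.1, -0.8]
opening: 0.0178
```

Request:
{"name": "jog_arm", "arguments": {
  "commands": [
    {"x": -0.58,"y": 0,"z": 0,"roll": 0},
    {"x": -0.5,"y": 0,"z": 0,"roll": 0},
    {"x": -0.42,"y": 0,"z": 0,"roll": 0},
    {"x": -0.34,"y": 0,"z": 0,"roll": 0},
    {"x": -0.27,"y": 0,"z": 0,"roll": 0},
    {"x": -0.21,"y": 0,"z": 0,"roll": 0},
    {"x": -0.15,"y": 0,"z": 0,"roll": 0},
    {"x": -0.1,"y": 0,"z": 0,"roll": 0},
    {"x": -0.06,"y": 0,"z": 0,"roll": 0},
    {"x": -0.03,"y": 0,"z": 0,"roll": 0},
    {"x": -0.01,"y": 0,"z": 0,"roll": 0},
    {"x": 0,"y": 0,"z": 0,"roll": 0}
  ]
}}

```text
clock: 22.75
tool_pos: [0.7406, 0.1293, 0.1066]
orientation: [-180.0, 0.0, -180.0]
force: [0.5, 0.3, -1.4]
opening: 0.0178
```

Request:
{"name": "jog_arm", "arguments": {
  "commands": [
    {"x": 0,"y": 0,"z": 0,"roll": 0},
    {"x": 0,"y": 0,"z": 0,"roll": 0},
    {"x": 0,"y": 0,"z": 0,"roll": 0},
    {"x": 0,"y": 0,"z": 0,"roll": 0},
    {"x": 0,"y": 0,"z": 0,"roll": 0}
  ]
}}

```text
clock: 23.25
tool_pos: [0.7407, 0.1294, 0.1066]
orientation: [180.0, 0.0, -180.0]
force: [-0.4, 0.6, -2.3]
opening: 0.0175
```

Run:
```python
from h import *
o=ctrl.get_obs();print(o['qvel'].round(2),o['joint_pos'].round(1))
need([.74,.129,.107],90)
s=ctrl.snapshot('scene');save(s,'s12');np.save('pics/s12.npy',s,allow_pickle=True)
T=ctrl.snapshot('top');save(T,'t12');np.save('pics/t12.npy',T,allow_pickle=True)
cv2.imwrite('pics/c17.png',cv2.resize(s['image'][120:270,400:600,::-1],(800,600),interpolation=cv2.INTER_CUBIC))
cv2.imwrite('pics/c18.png',cv2.resize(T['image'][40:240,200:480,::-1],(784,560),interpolation=cv2.INTER_CUBIC))
```

```text
[ 0.03 -0.03 -0.04  0.03 -0.1  -0.04] [  24.7   32.2    3.4   -0.   -61.2 -114.6]
t 23.25 pos [0.7407 0.1294 0.1066] ori [ 180.      0.   -179.95] jaw 90.05 need cm [ 0.07 -0.04 -0.04] F [-0.4  0.6 -2.3] open 0.0175
roll rad 0.001
```

View pics/s12.png

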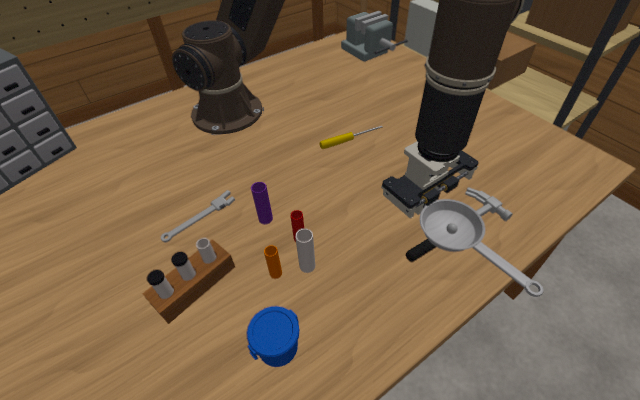

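View pics/c18.png

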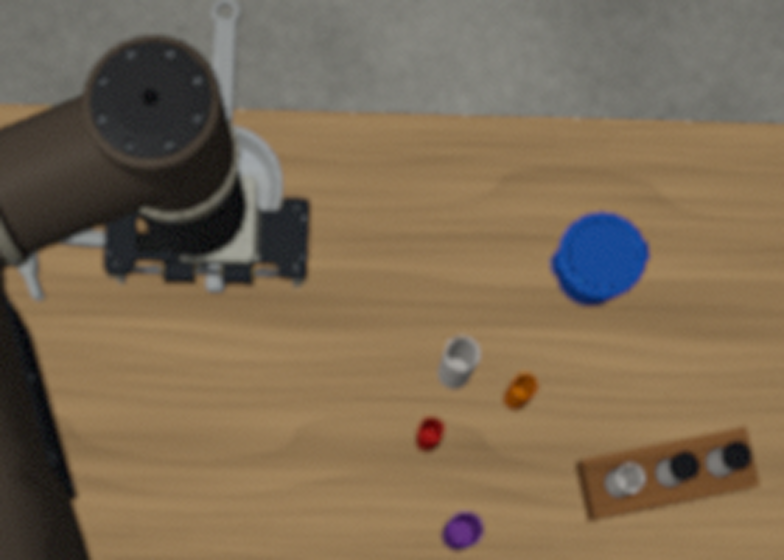

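Run:
```python
from h import *
S=np.load('pics/s12.npy',allow_pickle=True).item();T=np.load('pics/t12.npy',allow_pickle=True).item()
c2=lambda x,y:(x/2.8+200-.3,y/2.8+40-.3)
e=at(T,c2(224,11),.134); l=at(T,c2(215,286),.135); print('top eye',e,'lugend',l,np.degrees(np.arctan2(e[1]-l[1],e[0]-l[0])))
se=(535,288.5)
print('scene eye',[at(S,se,z).round(3) for z in (.124,.134,.144)], 'tri',tri([(S,se),(T,c2(224,11))]).round(4))
print('pred eye px',proj(S,[.74+.0796+.183,.129,.134]),proj(S,[.74+.0796+.183,.129,.129]))
a=cv2.resize(S['image'][190:300,410:550,::-1],(784,616),interpolation=cv2.INTER_CUBIC);cv2.imwrite('pics/c19.png',a[:600])
```

```text
top eye [1.00204934 0.1337732  0.134     ] lugend [0.71213464 0.12986841 0.135     ] 0.7716564182582607
scene eye [array([1.002, 0.14 , 0.124]), array([1.003, 0.132, 0.134]), array([1.004, 0.124, 0.144])] tri [1.003  0.1339 0.1315]
pred eye px (np.float64(533.8958423807434), np.float64(289.18036897364993)) (np.float64(532.7358830650924), np.float64(290.573641926549))
```

View pics/c19.png

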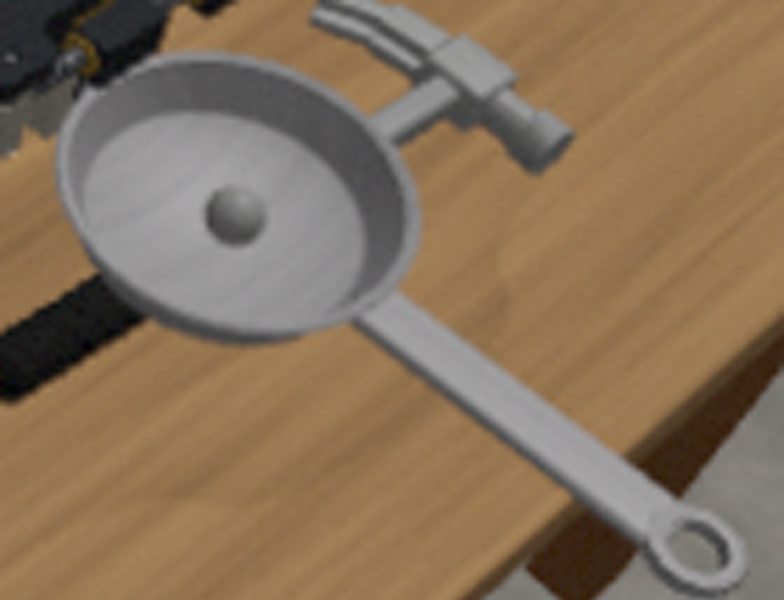

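Run:
```python
from h import *
o=ctrl.get_obs();print(o['clock'],o['tool_pos'],o['force'],o['opening'])
print(ctrl.close_job())
```

```text
23.35 [0.74063933 0.12931892 0.10651827] [-0.28124372 -0.33177431 -2.24607316] 0.01772145360899136
the job is handed in; nothing more can be done
None
```

I handed the job in at 23.35 s, with the tube put away and the dish held out ready for you to take by its long handle.

- **Tube:** The small white open tube stands in the free hole of the rack and I have let go of it. Its mouth matches the fully-home height in both the wrist and scene cameras. It pushed back with about 12 N on the floor of the hole before I released it.
- **Dish:** I lifted the dish by its short lug to 10 cm, turned it 80° about the ball, then moved it slowly forward. The ball is in the middle in the last picture.
- **Handle:** It is free and points straight out, with its eye about 5 cm past the front edge.
- **Other things:** The last pictures show them where they lay. The hammer is partly hidden under the dish and arm.

Three small deviations remained in the last checks:
- The far side of the dish sags by about 0.5°.
- The cameras put the handle about 0.8° off straight out, while the wrist reads 0.05°. The difference is within the camera calibration.
- I gripped the lug about 5 mm nearer the dish than its centre, to reduce the sag.

The first two move calls were refused because a key was missing from the rows. Nothing moved.

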